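# Sign out the caliper on the tag rail and present it level

## Task

Sign out the caliper: hook the yellow tag hanger over the green-painted end of the rail, let it down until it bears on the rail, slide it along without lifting it off until it is centred on the red mark, and let go of it there. Then draw the blue caliper out of its slanted stand, turn it level with its jaws pointing straight down, and finish while still holding it like that in the gripper, at rest, at least 20 cm above the bench and touching nothing else. Leave the other things on the bench where they are.

Things in the scene. Friction and masses are not known exactly. Their poses are not given: they have to be found in the camera images.
- tag_grip (a point): Centre of the grip tab on top of the yellow plastic tag hanger, 84 mm above its feet. Axes: y along the tag's width, z up. The tab is 14 mm (x) by 26 mm (y) by 42 mm high; its top is 19 mm above this point. Under it is the crown, 32 mm (x) by 40 mm (y) by 6 mm, its top 23 mm below this point.
- tag_saddle (a point): Middle of the flat underside of the tag's crown (roof of the gap between the legs), 29 mm below tag_grip and 55 mm above the feet; it rests on top of the rail when the tag hangs. Axes as for tag_grip.
- tag: The whole tag hanger: rigid upside-down U with a tab on top, about 80 g, standing loose on its two legs. Origin midway between the feet, axes as for tag_grip. Legs 40 mm wide (y), 5 mm thick, 55 mm long; the gap between them is 22 mm (x), open below and at both ends, and runs along y: the rail goes into it.
- hook_zone (a point): Point on the rail's axis, 140 mm above the bench, in the middle of the rail's green-painted end (green band 60 mm long, the right-hand end seen from the robot), 60 mm from that end's post. Axes: y along the rail from the green end towards the mark, z up. A tag resting on the rail has its saddle 6 mm above the axis. Hook it within 30 mm of this point.
- mark_point (a point): Red mark: a red band 10 mm wide painted round the rail, with a red stripe under it across the base. This point is on the rail's axis at the band's middle, 125 to 205 mm from hook_zone along the rail. Axes as for hook_zone. It is only paint and the robot cannot move it.
- rack: The whole rail rack, fixed, at the robot's left: a level steel rail 12 mm in diameter on two 16 mm posts 330 mm apart (tops 148 mm above the bench), on a plywood base 70 by 370 by 12 mm. Origin at the middle of the base's underside, y along the rail.
- caliper_grip (a point): Point inside the slider of the blue caliper, midway between the faces to grip, about 10 mm from the centre of mass; starts about 108 mm above the bench. Axes: x along the beam to its tail, y across the thickness, z away from the jaws' tips (z points up when it is level with jaws down). Slider 58 mm (x -24 to +34) by 16 mm thick (y) by 32 mm (z).
- caliper: The whole caliper, loose, 110 g, one rigid piece; origin and axes as for caliper_grip. Beam 20 by 8 mm thick, x from -42 (head) to +130 mm (tail end); jaws 8 mm thick, x -42 to -20, reaching to z -50; head up to z +16. At the start the beam slopes 37 to 40 degrees down to its tail, head nearer the robot, its last 70 mm in the stand.
- stand_mouth (a point): Middle of the mouth of the caliper's slanted tube. Its frame has z up and x level; the tube, 23 by 11.5 mm inside and 70 mm deep, runs from here towards +x, 40 degrees below level (away from the robot), so the way out is towards -x and up. The caliper's grip point starts 60 mm up the slope from here and must be over 130 mm away before the tail is out.
- stand: The whole caliper stand, fixed, at the robot's right: black plastic tube 22 mm wide outside on a base 130 by 75 by 8 mm. Origin at the middle of the base's underside.
- tweezers_a: Bystander: steel tweezers 120 mm long, 6 mm high, lying on the folded green soldering mat (110 by 160 by 10 mm, fixed) at the robot's left.
- tweezers_b: Bystander: second steel tweezers, like the first, beside them on the mat.
- palette: Bystander: white ceramic palette, 90 mm diameter, 16 mm high; origin under its centre.
- spool_holder: Bystander: black nylon spool holder, foot 80 mm in diameter, post 24 mm, 75 mm high; origin under its centre.
- flux: Bystander: amber bottle 44 mm in diameter, 85 mm high; origin under its centre.
Not all that is in view belongs to the job. Leave any brown or turquoise look-alike of the stand alone.

How it is judged:
On the way, in this order (a step that is already met when the one before it is completed fails the run):
1. the tag sits on the rail at its green end (saddle within 30 mm of the green band's middle along the rail and no more than 6 mm above resting) (z of tag_saddle in the frame of hook_zone between 0.002 and 0.012 m and x of tag_saddle in the frame of hook_zone between -0.014 and 0.014 m and y of tag_saddle in the frame of hook_zone between -0.03 and 0.03 m), for 0.2 s.
2. the tag hangs on the rail, let go, within 10 mm of the red mark (z of tag_saddle in the frame of hook_zone between 0.002 and 0.012 m and x of tag_saddle in the frame of hook_zone between -0.014 and 0.014 m and y of tag_saddle in the frame of mark_point between -0.01 and 0.01 m and contact force between the fingers and tag below 0.05 N), for 0.2 s.
3. the caliper is drawn out of its stand (grip point over 125 mm from the mouth) (distance between caliper_grip and stand_mouth above 0.125 m), for 0.1 s.
At the end, for the whole second after the job is handed in: The tag hangs at rest on the rail, let go, its middle within 10 mm of the red mark along the rail; the caliper is held still in the fingers, its grip point over 190 mm above the bench, level with the jaws down within 12 degrees (0.21 rad), touching neither stand, rack nor tag (all of step 2 and linear speed of each of tag, caliper below 0.03 m/s and angle between caliper_grip's own z axis and vertical below 0.21 rad and height (world z) of caliper_grip above 0.19 m and contact force between the fingers and caliper above 0.5 N and contact force between caliper and stand below 0.05 N and contact force between caliper and rack below 0.05 N and contact force between caliper and tag below 0.05 N); the arm keeps its last pose, push and grip.
It fails at once if the tag is lifted off (over 12 mm) or put on the rail away from the green end (y of tag_saddle in the frame of hook_zone between 0.05 and 0.26 m and x of tag_saddle in the frame of hook_zone between -0.012 and 0.012 m and z of tag_saddle in the frame of hook_zone between 0.018 and 0.045 m).
It fails at once if a bystander (tweezers, palette, spool holder or bottle) is pushed over 40 mm from its place (distance of any of tweezers_a, tweezers_b, palette, spool_holder, flux from where it was at the start of the episode above 0.04 m).
It also fails if it takes over 70 s, if anything falls off the work surface, if the arm or the gripper's body presses on something with over 40 N, if the wrist force passes 120 N, or if a joint passes its speed limit or range.

## Robot

A 6-joint arm with a two-finger parallel gripper is mounted at the origin on the work surface. World frame = base frame: x ahead of the robot, y to its left, z up, the work surface at z = 0. Lengths are in m, angles in rad, forces in N, time in s.
With the tool pointing down it reaches from about 0.225 to 0.875 m from the base axis. Payload 3.4 kg.
Tool frame: the origin (TCP) lies between the finger pads; the fingertips stand 8 mm ahead of it and the grasp point (between the pads) lies 11 mm behind it; z points along the fingers, y is the line along which they close (so a half turn about z gives the same grasp; the last joint's range is limited). The gripper opens to 85 mm and grips with 20 to 120 N. Pads are 22 mm wide; open, the fingers measure 114 mm over their backs; the gripper's body (76 mm by 85 mm) begins 54 mm behind the grasp point. The pads swing forward as they close: fully open they stand 13 mm farther back than shut.
Start: joints at [1.002, 0.276, 1.505, -0, 1.361, -0.121], TCP at [0.249, 0.518, 0.239] pointing down, gripper open.
Joint ranges: [-2.89, 2.89], [-0.75, 2.08], [0.22, 2.7], [-1.18, 4.32], [0.11, 2.71], [-2.7, 2.7]. Speed limits (rad/s): [2.57, 2.57, 3.14, 3.14, 3.14, 3.14].

## Interface

Orientations are given as a unit quaternion [w, x, y, z].
In Python, from rig import manip, optics, finder gives the robot as it stands.
- The arm moves only by the tool servo_tool, never from a script. Its argument "increments" is a list of rows, each a list of 7 numbers: the shift along the tool's x, y, z in cm, then the turn, a rotation vector about the tool's x, y, z in degrees, then the closure, from -1 (fully open) to 1 (shut). In form: [[x, y, z, rx, ry, rz, gripper], ...]. A call has exactly 5 rows; each row shifts and turns the commanded pose from where the row before left it, along the tool's axes as they then stand; what a row does not reach is not made up. A row lasts 1/10 s, in which the tool goes at most 50 mm and 8.59 degrees, less where a joint would pass 70% of its speed; a pose out of reach is approached as far as the arm can. A call is refused whole if a number of a shift passes 5 or a number of a turn 8.59, either way. A call with a gripper value outside its range is refused whole. The fingers move at their own pace and stop on an object; "squeeze" is the grip in N (left out, the last holds). Time passes only in rows, so rows that do not move let the fingers close, or fill a call up. It gives the time, the measured TCP pose, the force, the opening and the grip force at its end, in the units of the state.
- manip.get_state(): the state, without advancing time (a new reading comes with each control period).
- optics.get_image(name): name is "side" or "top"; returns the picture (480x640x3 uint8, red, green, blue); there is no depth.
- optics.get_calibration(name): a dict with "fov_y" (degrees; the focal length in pixels is half the picture's height over the tangent of half this angle, whatever the lens; pixels are square), "cx", "cy" (the principal point, pixels), "world_to_cam" (4x4, takes a point from world to camera coordinates). Camera axes: x right, y down, z forward; pixel columns grow to the right and rows downward; lengths in m; the calibration is good to about 2 mm. A picture is of the moment at which its call begins. get_calibration takes no time and is no camera call.
- manip.sign_off(): hands the job in; it is judged then, once.
Trained networks look in the newest picture that a camera, given by its name, has taken for a name from the list of things; names that differ only in an ending like _2 or _b are one class to them, and where a whole thing is asked for, a point or a joint stands for the part that bears it (a point fixed in the world has none). Each returns a list of dicts, best first, with "p" (0 to 1); they miss things now and then, are a little off and sometimes report something else, mostly with a low value. They report only what shows in the picture. A call takes as long as a camera call. They do not tell look-alikes from the thing itself.
- finder.silhouettes(label, camera): "region" (480x640 bool, what is visible of it) and "box" ([centre column, centre row, width, height] in pixels, round what is visible of it).
- finder.tip_of(label, camera): "at" ([column, row] in pixels: a listed point, or the origin of a listed thing).
The state is a dict: "clock": time; "qpos": joint angles; "qd": joint speeds; "effort": joint torques, N m; "position": TCP position; "ee_rot": TCP orientation; "contact_force": force on the tool from outside, world axes, zero at the start; "moment": the same for the moment, N m; "width": finger opening in m; "gripper_force": force on a finger pad.
Only numpy, scipy, OpenCV 4.12 (cv2) and the standard library are available. Lean on these libraries where they do the work, as an engineer would, in place of code of your own. Each camera call takes 0.05 s, during which the arm holds its last target. There are 200 camera calls.

## Working session

There is one attempt and no reset: what is moved stays moved. The work goes in short steps, Python scripts to look and compute and a tool call to move; the robot and the scene stay as the last step left them, time stands still between calls to the robot, and variables do not carry over. Pictures are saved under pics/ and viewed, at most 10 in all, crops included, and the job is handed in when it is done.

Besides the shell and the picture viewer there is one more tool, called after "Call:" as name(argument=value, ...) on one line, values as JSON. servo_tool: Moves the arm, as the interface text tells. Its arguments: {"type":"object","properties":{"increments":{"type":"array","items":{"type":"array","items":{"type":"number"}}},"squeeze":{"type":"number"}},"required":["increments"]}

```bash
ls; mkdir -p pics; cat > h.py <<'E'
import numpy as np, cv2
from rig import manip, optics, finder
def cal(n):
    c=optics.get_calibration(n); f=240/np.tan(np.radians(c["fov_y"])/2)
    return f,c["cx"],c["cy"],np.array(c["world_to_cam"])
def proj(n,p):
    f,cx,cy,T=cal(n); q=T[:3,:3]@np.array(p)+T[:3,3]; return [cx+f*q[0]/q[2],cy+f*q[1]/q[2]]
def ray(n,uv):
    f,cx,cy,T=cal(n); d=T[:3,:3].T@np.array([(uv[0]-cx)/f,(uv[1]-cy)/f,1]); o=-T[:3,:3].T@T[:3,3]; return o,d/np.linalg.norm(d)
def atz(n,uv,z):
    o,d=ray(n,uv); return o+d*(z-o[2])/d[2]
def tri(u1,u2,a="top",b="side"):
    o1,d1=ray(a,u1);o2,d2=ray(b,u2)
    A=np.stack([d1,-d2],1); s=np.linalg.lstsq(A,o2-o1,rcond=None)[0]
    p,q=o1+s[0]*d1,o2+s[1]*d2; return (p+q)/2,np.linalg.norm(p-q)
def shot(n,fn):
    im=optics.get_image(n); cv2.imwrite(f"pics/{fn}.png",im[:,:,::-1]); return im
E
python3 - <<'E'
from h import *
np.set_printoptions(precision=3,suppress=True)
for n in("top","side"):
    shot(n,n+"0"); f,cx,cy,T=cal(n); print(n,f,cx,cy,(-T[:3,:3].T@T[:3,3]),T[:3,:3])
    for l in["tag_grip","tag_saddle","tag","hook_zone","mark_point","rack","caliper_grip","stand_mouth","stand"]:
        r=finder.tip_of(l,n); print(n,l,[(np.round(x["at"],1).tolist(),round(x["p"],2)) for x in r[:3]])
print(manip.get_state())
E
```

```text
pics
top 578.5596498621248 321.4314526925853 248.69392775480387 [ 0.404 -0.017  1.557] [[-0.03  -0.999 -0.015]
 [-0.995  0.031 -0.099]
 [ 0.1    0.012 -0.995]]
top tag_grip [([296.4, 289.6], 0.69)]
top tag_saddle [([297.5, 287.8], 0.64)]
top tag [([297.7, 293.0], 0.72)]
top hook_zone [([310.9, 217.8], 0.61)]
top mark_point [([240.4, 215.5], 0.58), ([417.4, 264.6], 0.16)]
top rack [([274.3, 224.2], 0.87)]
top caliper_grip [([417.7, 265.6], 0.61)]
top stand_mouth [([409.4, 251.2], 0.91), ([446.6, 360.3], 0.87), ([412.0, 171.2], 0.77)]
top stand [([403.1, 240.8], 0.85), ([442.0, 348.5], 0.65), ([404.9, 170.2], 0.59)]
side 509.4616724304728 306.5156446897307 249.1323469176693 [0.301 0.738 1.004] [[-0.956 -0.292  0.011]
 [-0.23   0.728 -0.645]
 [ 0.181 -0.62  -0.764]]
side tag_grip [([329.2, 279.4], 0.76)]
side tag_saddle [([328.6, 288.4], 0.78)]
side tag [([325.6, 300.4], 0.7), ([328.1, 281.3], 0.68)]
side hook_zone []
side mark_point [([223.1, 290.7], 0.45)]
side rack [([246.6, 306.1], 0.61)]
side caliper_grip [([343.7, 183.6], 0.61)]
side stand_mouth [([374.2, 252.0], 0.85), ([253.8, 172.0], 0.7), ([435.1, 188.6], 0.68)]
side stand [([314.8, 204.9], 0.79), ([421.8, 211.8], 0.71), ([246.8, 194.6], 0.65)]
{'clock': 1.0, 'qpos': array([ 1.002,  0.276,  1.505, -0.   ,  1.361, -0.121]), 'qd': array([-0.002, -0.001,  0.001,  0.001,  0.001, -0.   ]), 'effort': array([ -0.   , -41.667, -24.61 ,  -0.   ,   0.001,  -0.   ]), 'position': array([0.249, 0.518, 0.239]), 'ee_rot': array([0.   , 0.222, 0.975, 0.   ]), 'contact_force': array([0.238, 0.451, 0.537]), 'moment': array([-0.001,  0.026,  0.019]), 'gripper_force': 0.0, 'width': 0.0851524464902409}
```

View pics/top0.png

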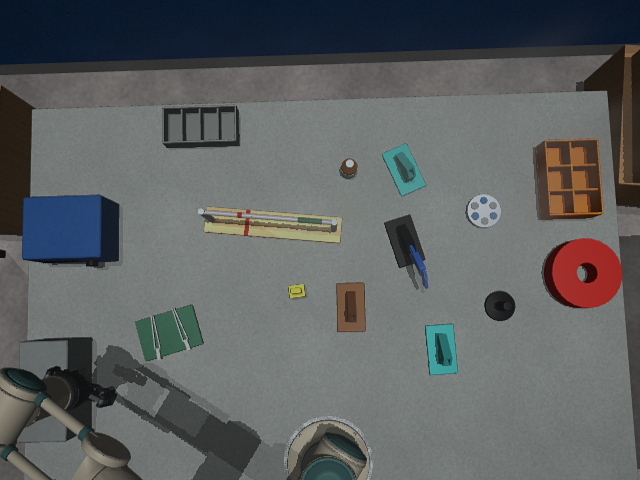

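View pics/side0.png

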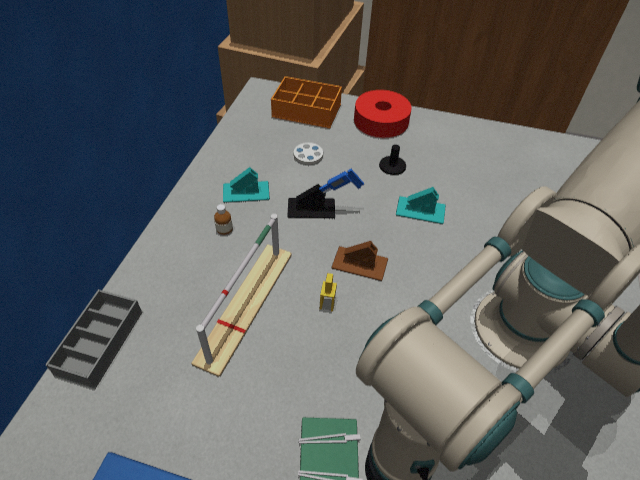

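The top view shows the tag at about (297,291), the rail running from (201,211) to (334,225) with its green end at (311,220) and red band near (241,213). The blue caliper at (418,265) points toward the robot from the black stand at (405,240). The side view agrees: tag (328,290), green band (264,234), red band (224,292), caliper (343,182).

```bash
python3 - <<'E'
from h import *
np.set_printoptions(precision=4,suppress=True)
I={n:cv2.imread(f"pics/{n}0.png") for n in("top","side")}
box={"top":dict(green=(295,210,330,230),red=(232,205,250,222),yellow=(285,280,308,302),blue=(400,240,435,292)),
"side":dict(green=(250,215,280,255),red=(216,284,232,300),yellow=(315,270,342,315),blue=(315,165,370,200))}
hue={"green":(40,90),"red":None,"yellow":(22,35),"blue":(100,130)}
C={}
for n in I:
    for k,(a,b,c,d) in box[n].items():
        h=cv2.cvtColor(I[n],cv2.COLOR_BGR2HSV)[b:d,a:c].astype(int)
        H,S=h[...,0],h[...,1]
        m=((H<8)|(H>172)) if k=="red" else (H>=hue[k][0])&(H<=hue[k][1])
        m&=(S>(120 if k!="green" else 60))&(h[...,2]>40)
        y,x=np.nonzero(m); C[n,k]=(x.mean()+a,y.mean()+b)
        pts=np.stack([x+a,y+b],1).astype(np.float32)
        print(n,k,len(x),np.round(C[n,k],1),cv2.minAreaRect(pts))
for k in("green","red","yellow"):print(k,tri(C["top",k],C["side",k]))
for k in("green","red"): print(k,[atz(n,C[n,k],.143) for n in("top","side")])
print("posts",[atz("top",u,.148)for u in((201,211),(334,225))],[atz("side",u,.148)for u in((201,329),(275,217))])
for l,u,v in(("grip",(296.4,289.6),(329.2,279.4)),("cal",(417.7,265.6),(343.7,183.6))):print(l,tri(u,v))
print("mouth top",atz("top",(409.4,251.2),.07))
cr=[cv2.resize(I["top"][190:310,190:350],None,fx=2.5,fy=2.5,interpolation=3),cv2.resize(I["top"][200:320,360:520],None,fx=2.5,fy=2.5,interpolation=3)]
cs=[cv2.resize(I["side"][210:330,190:350],None,fx=2.5,fy=2.5,interpolation=3),cv2.resize(I["side"][140:260,260:420],None,fx=2.5,fy=2.5,interpolation=3)]
cv2.imwrite("pics/crop0.png",np.vstack([np.hstack(cr),np.hstack(cs)]))
E
```

```text
top green 64 [306.9 220. ] ((309.0, 219.5), (22.0, 3.0), 0.0)
top red 42 [243.7 215.3] ((242.82925415039062, 215.0365753173828), (11.595312118530273, 11.374448776245117), 6.340190887451172)
top yellow 186 [296.4 290.8] ((296.298828125, 290.68902587890625), (12.25790023803711, 15.23955249786377), 83.6598129272461)
top blue 204 [419.3 263.6] ((420.2837829589844, 265.29730224609375), (45.308067321777344, 7.133130073547363), 68.49856567382812)
side green 107 [262.9 234.2] ((262.9230651855469, 234.11537170410156), (4.992301940917969, 20.801258087158203), 33.690067291259766)
side red 22 [224.8 292. ] ((224.9000244140625, 291.8000183105469), (5.600000381469727, 3.799999952316284), 36.869895935058594)
side yellow 324 [327.9 289.7] ((327.7499694824219, 291.25), (14.566400527954102, 36.20387268066406), 8.130102157592773)
side blue 382 [342.9 180.3] ((340.2952880859375, 179.48159790039062), (18.97054672241211, 44.3900032043457), 83.82982635498047)
green (array([0.6137, 0.0325, 0.1484]), np.float64(0.007060803220425524))
red (array([0.6373, 0.1919, 0.1279]), np.float64(0.0004893482685457377))
yellow (array([0.4454, 0.0688, 0.053 ]), np.float64(0.0029264256641553634))
green [array([0.6179, 0.0335, 0.143 ]), array([0.612 , 0.0276, 0.143 ])]
red [array([0.6346, 0.1897, 0.143 ]), array([0.6318, 0.2014, 0.143 ])]
posts [array([0.6479, 0.2944, 0.148 ]), array([ 0.6025, -0.0329,  0.148 ])] [array([0.6394, 0.2994, 0.148 ]), array([ 0.602 , -0.0271,  0.148 ])]
grip (array([0.446 , 0.0664, 0.0892]), np.float64(0.005608563719037376))
cal (array([ 0.4944, -0.2422,  0.0956]), np.float64(0.01095391702553668))
mouth top [ 0.5393 -0.2257  0.07  ]
```

View pics/crop0.png

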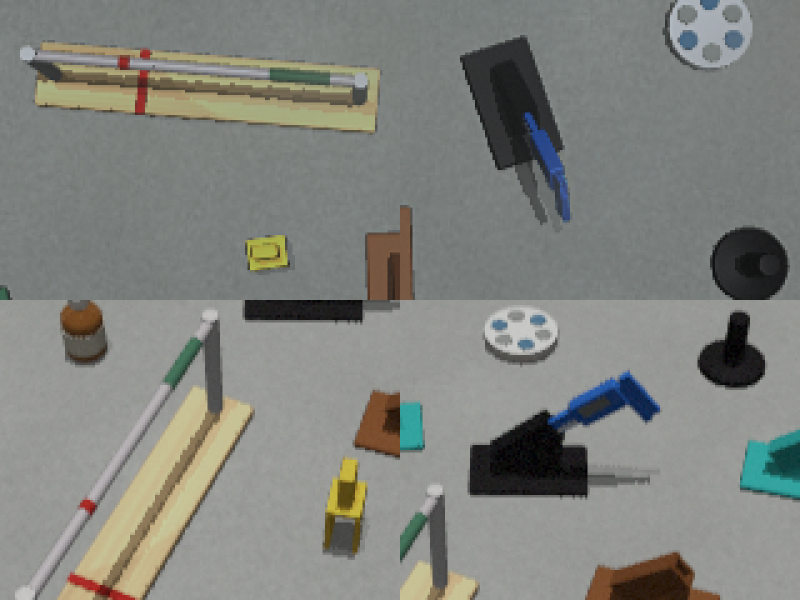

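The crops (2.5×) give refined top-view pixels: post tops (200.8,211.6) and (334.4,222.4), red band (239.2,214.8), green middle (310,220.3). In the side view, the red band is (224.8,292.8), the green middle (263.2,234.8), and the posts are (200,327.6) and (273.6,216.4). The tag stands with its gap roughly along the rail.

```bash
python3 - <<'E'
from h import *
np.set_printoptions(precision=4,suppress=True)
for k,u,v,z in(("pL",(200.8,211.6),(200,327.6),.148),("pR",(334.4,222.4),(273.6,216.4),.148),("red",(239.2,214.8),(224.8,292.8),.144),("green",(310,220.3),(263.2,234.8),.144)):
    print(k,atz("top",u,z),atz("side",v,z),tri(u,v))
# tag: tab top (z .103) and crown in top; leg feet in side
print("tabtop",atz("top",(190+265/2.5,190+252/2.5),.103),"side tabtop",atz("side",(190+349/2.5,210+160/2.5),.103))
for e in((247,239),(286,236),(288,268),(250,272)):print("crown",atz("top",(190+e[0]/2.5,190+e[1]/2.5),.061))
# caliper top: beam at mouth, head end corner
g=[(360+a/2.5-160,200+b/2.5) for a,b in((528,118),(540,140),(566,188))]
E
python3 - <<'E'
import sys;sys.path.insert(0,'.')
from h import *
np.set_printoptions(precision=4,suppress=True)
# caliper fit: silhouette boxes by blue mask; optimize pose (x,y,yaw,pitch) with z of grip unknown via distance of mask
from scipy.optimize import minimize
I={n:cv2.imread(f"pics/{n}0.png") for n in("top","side")}
M={}
for n,(a,b,c,d) in dict(top=(395,235,440,295),side=(305,160,372,205)).items():
    h=cv2.cvtColor(I[n],cv2.COLOR_BGR2HSV); m=np.zeros((480,640),np.uint8)
    s=(h[...,0]>100)&(h[...,0]<130)&(h[...,1]>110)
    m[b:d,a:c]=s[b:d,a:c]*255; m=cv2.morphologyEx(m,cv2.MORPH_CLOSE,np.ones((5,5)))
    M[n]=cv2.resize(m[b:d,a:c],None,fx=4,fy=4)>127,(a,b,c,d)
K={n:cal(n) for n in M}
def boxes():
    for x0,x1,t,z0,z1 in((-24,34,16,-16,16),(-42,62,8,-10,10),(-42,-20,8,-50,16)):
        yield np.array([[x,y,z] for x in(x0,x1) for y in(-t/2,t/2) for z in(z0,z1)])/1e3
def R(yaw,p):
    ex=np.array([np.cos(p)*np.cos(yaw),np.cos(p)*np.sin(yaw),-np.sin(p)]);ey=np.array([-np.sin(yaw),np.cos(yaw),0]);return np.stack([ex,ey,np.cross(ex,ey)],1)
def cost(v):
    Rm=R(v[3],v[4]);e=0
    for n,(m,(a,b,c,d)) in M.items():
        f,cx,cy,T=K[n];im=np.zeros(m.shape,np.uint8)
        for B in boxes():
            q=(T[:3,:3]@(Rm@B.T+np.array(v[:3])[:,None])).T+T[:3,3]
            uv=np.stack([(cx+f*q[:,0]/q[:,2]-a+.5)*4,(cy+f*q[:,1]/q[:,2]-b+.5)*4],1)
            cv2.fillConvexPoly(im,cv2.convexHull((uv*16).round().astype(np.int32)),255,shift=4)
        e+=((im>0)^m).sum()/m.sum()
    return e+ 3*max(0,abs(v[4]-.672)-.03)
best=None
for y in(.15,.3,.45):
    r=minimize(cost,[.49,-.242,.105,y,.672],method="Nelder-Mead",options=dict(initial_simplex=np.array([.49,-.242,.105,y,.672])+np.vstack([np.zeros(5),np.diag([.01,.01,.01,.1,.03])]),maxiter=400))
    print(r.x,r.fun)
E
```

```text
pL [0.6464 0.2949 0.148 ] [0.6425 0.2971 0.148 ] (array([0.6457, 0.2953, 0.1439]), np.float64(0.002939468679790959))
pR [ 0.609  -0.0341  0.148 ] [ 0.6058 -0.028   0.148 ] (array([ 0.6092, -0.0344,  0.1407]), np.float64(0.0016668825279541346))
red [0.636  0.2006 0.144 ] [0.6305 0.204  0.144 ] (array([0.6348, 0.2008, 0.1384]), np.float64(0.004304494506845717))
green [0.6167 0.0258 0.144 ] [0.6104 0.0299 0.144 ] (array([0.6151, 0.0254, 0.1382]), np.float64(0.0050311260828244065))
tabtop [0.4454 0.0671 0.103 ] side tabtop [0.4442 0.0615 0.103 ]
crown [0.4606 0.0878 0.061 ]
crown [0.4625 0.0474 0.061 ]
crown [0.4294 0.0463 0.061 ]
crown [0.4265 0.0856 0.061 ]
[ 0.5013 -0.2459  0.1019  0.2898  0.642 ] 0.8644399912772669
[ 0.502  -0.2439  0.1069  0.2901  0.6647] 0.8364682845784133
[ 0.5016 -0.2432  0.1078  0.2879  0.6944] 0.8431639961433702
```

```bash
cat >> h.py <<'E'
from scipy.spatial.transform import Rotation as Ro, Slerp
def Rdown(deg):  # tool down, tool y at this angle from world x
    a=np.radians(deg); y=np.array([np.cos(a),np.sin(a),0]); z=np.array([0,0,-1.]); return Ro.from_matrix(np.stack([np.cross(y,z),y,z],1))
def plan(way,p=None,R=None):
    """way: list of (pos,Rot,nrows,grip)"""
    s=manip.get_state()
    if p is None:p=s["position"];R=Ro.from_quat(np.roll(s["ee_rot"],-1))
    out=[]
    for P,Q,n,g in way:
        sl=Slerp([0,1],Ro.concatenate([R,Q])); p0=np.array(p);P=np.array(P)
        for i in range(n):
            A=sl(i/n);B=sl((i+1)/n)
            out.append(np.round(np.r_[A.inv().apply((P-p0)/n)*100,np.degrees((A.inv()*B).as_rotvec()),g],2).tolist())
        p,R=P,Q
    for i in range(0,len(out),5):print(str(out[i:i+5]).replace("-0.0,","0,").replace(".0,",",").replace(" ",""))
E
python3 -c "
from h import *
plan([((.445,.066,.2),Rdown(3),10,-1)])"
```

```text
[[-3.73,-3.23,0.39,0,0,6.13,-1.0],[-4.05,-2.81,0.39,0,0,6.13,-1.0],[-4.33,-2.36,0.39,0,0,6.13,-1.0],[-4.55,-1.89,0.39,0,0,6.13,-1.0],[-4.73,-1.39,0.39,0,0,6.13,-1.0]]
[[-4.85,-0.88,0.39,0,0,6.13,-1.0],[-4.92,-0.35,0.39,0,0,6.13,-1.0],[-4.93,0.17,0.39,0,0,6.13,-1.0],[-4.88,0.7,0.39,0,0,6.13,-1.0],[-4.78,1.22,0.39,0,0,6.13,-1.0]]
```

Call:
servo_tool(increments=[[-3.73, -3.23, 0.39, 0, 0, 6.13, -1], [-4.05, -2.81, 0.39, 0, 0, 6.13, -1], [-4.33, -2.36, 0.39, 0, 0, 6.13, -1], [-4.55, -1.89, 0.39, 0, 0, 6.13, -1], [-4.73, -1.39, 0.39, 0, 0, 6.13, -1]], squeeze=30)

```text
clock: 1.5
position: [0.3475, 0.2905, 0.2199]
ee_rot: [0.0, 0.473, 0.881, 0.0]
contact_force: [0.8, 0.3, -0.1]
width: 0.0853
gripper_force: 0.0
```

Call:
servo_tool(increments=[[-4.85, -0.88, 0.39, 0, 0, 6.13, -1], [-4.92, -0.35, 0.39, 0, 0, 6.13, -1], [-4.93, 0.17, 0.39, 0, 0, 6.13, -1], [-4.88, 0.7, 0.39, 0, 0, 6.13, -1], [-4.78, 1.22, 0.39, 0, 0, 6.13, -1]])

```text
clock: 2.0
position: [0.4458, 0.064, 0.2005]
ee_rot: [0.0, 0.69, 0.724, 0.001]
contact_force: [0.9, 0.9, 0.2]
width: 0.0853
gripper_force: 0.0
```

```bash
python3 -c "
from h import *
s=manip.get_state();print(s['position'],s['ee_rot'],s['clock'])
plan([((.445,.066,.11),Rdown(3),3,-1),((.445,.066,.077),Rdown(3),2,-1)])"
```

```text
[0.44576679 0.06404846 0.20052734] [3.22152324e-04 6.89776117e-01 7.24022450e-01 5.44197548e-04] 2.0
[[0.07,-0.03,3.02,0.02,-0.01,-0.07,-1.0],[0.07,-0.02,3.02,0.02,-0.01,-0.07,-1.0],[0.07,-0.02,3.02,0.02,-0.01,-0.07,-1.0],[0,0,1.65,0,0,0,-1.0],[0,0,1.65,0,0,0,-1.0]]
```

Call:
servo_tool(increments=[[0.07, 0, 3, 0, 0, 0, -1], [0.07, 0, 3, 0, 0, 0, -1], [0.06, 0, 3, 0, 0, 0, -1], [0, 0, 1.65, 0, 0, 0, -1], [0, 0, 1.65, 0, 0, 0, -1]])

```text
clock: 2.5
position: [0.4449, 0.0678, 0.0763]
ee_rot: [-0.0, 0.688, 0.726, -0.0]
contact_force: [0.6, -0.7, -0.8]
width: 0.0855
gripper_force: 0.0
```

Call:
servo_tool(increments=[[0, 0, 0, 0, 0, 0, 1], [0, 0, 0, 0, 0, 0, 1], [0, 0, 0, 0, 0, 0, 1], [0, 0, 0, 0, 0, 0, 1], [0, 0, 0, 0, 0, 0, 1]])

```text
clock: 3.0
position: [0.4457, 0.068, 0.0781]
ee_rot: [0.001, 0.688, 0.726, 0.001]
contact_force: [2.5, -1.7, 2.1]
width: 0.0137
gripper_force: 32.3
```

Call:
servo_tool(increments=[[0, 0, 0, 0, 0, 0, 1], [0, 0, 0, 0, 0, 0, 1], [0, 0, 0, 0, 0, 0, 1], [0, 0, 0, 0, 0, 0, 1], [0, 0, 0, 0, 0, 0, 1]])

```text
clock: 3.5
position: [0.4459, 0.068, 0.078]
ee_rot: [0.001, 0.688, 0.726, 0.001]
contact_force: [-1.5, -0.1, 6.3]
width: 0.0134
gripper_force: 32.7
```

```bash
python3 -c "
from h import *
plan([((.446,.067,.25),Rdown(3),5,1),((.614,.027,.25),Rdown(-6.5),5,1)])"
```

```text
[[-0.02,0.01,-3.44,0.02,0,0.01,1.0],[-0.02,0.01,-3.44,0.02,0,0.01,1.0],[-0.02,0.01,-3.44,0.02,0,0.01,1.0],[-0.02,0,-3.44,0.02,0,0.01,1.0],[-0.02,0,-3.44,0.02,0,0.01,1.0]]
[[-0.97,3.31,0,0,0,1.9,1.0],[-0.86,3.34,0,0,0,1.9,1.0],[-0.75,3.37,0,0,0,1.9,1.0],[-0.64,3.39,0,0,0,1.9,1.0],[-0.53,3.41,0,0,0,1.9,1.0]]
```

Call:
servo_tool(increments=[[0, 0, -3.44, 0, 0, 0, 1], [0, 0, -3.44, 0, 0, 0, 1], [0, 0, -3.44, 0, 0, 0, 1], [0, 0, -3.44, 0, 0, 0, 1], [0, 0, -3.44, 0, 0, 0, 1]])

```text
clock: 4.0
position: [0.4444, 0.068, 0.2503]
ee_rot: [-0.0, 0.688, 0.726, -0.0]
contact_force: [0.2, 0.2, -1.3]
width: 0.0136
gripper_force: 31.9
```

Call:
servo_tool(increments=[[-0.97, 3.31, 0, 0, 0, 1.9, 1], [-0.86, 3.34, 0, 0, 0, 1.9, 1], [-0.75, 3.37, 0, 0, 0, 1.9, 1], [-0.64, 3.39, 0, 0, 0, 1.9, 1], [-0.53, 3.41, 0, 0, 0, 1.9, 1]])

```text
clock: 4.5
position: [0.6138, 0.0279, 0.2486]
ee_rot: [-0.001, 0.746, 0.666, -0.0]
contact_force: [0.4, -0.1, -1.2]
width: 0.0133
gripper_force: 31.9
```

Call:
servo_tool(increments=[[0, 0, 0, 0, 0, 0, 1], [0, 0, 0, 0, 0, 0, 1], [0, 0, 0, 0, 0, 0, 1], [0, 0, 0, 0, 0, 0, 1], [0, 0, 0, 0, 0, 0, 1]])

```text
clock: 5.0
position: [0.6121, 0.0285, 0.2498]
ee_rot: [0.0, 0.746, 0.666, 0.0]
contact_force: [-0.1, 0.2, -1.7]
width: 0.0136
gripper_force: 31.9
```

```bash
python3 -c "
from h import *
a=shot('top','top1');b=shot('side','side1')
s=manip.get_state();print(s['position'],s['width'])
p=s['position'];print([proj(n,p+[0,0,d]) for n in('top','side') for d in(.006,-.023,-.078)])
for l in('tag_grip','tag_saddle','tag'):print(l,finder.tip_of(l,'top')[:1],finder.tip_of(l,'side')[:1])
f=lambda im,x,y:cv2.resize(im[y:y+120,x:x+160],None,fx=2.5,fy=2.5,interpolation=3)
cv2.imwrite('pics/crop1.png',np.hstack([f(a,230,160),f(b,190,150)])[:,:,::-1])
"
```

```text
[0.61246627 0.02841797 0.24974409] 0.014023744034467444
[[np.float64(307.2158545438048), np.float64(214.902359216784)], [np.float64(307.70623518878267), np.float64(216.86447880193055)], [np.float64(308.58071846996756), np.float64(220.3634765508601)], [np.float64(259.66340537010336), np.float64(198.51477400966286)], [np.float64(260.4661082192043), np.float64(208.29506041309799)], [np.float64(261.90216347426605), np.float64(225.79223474279434)]]
tag_grip [{'at': [307.7, 215.1], 'p': 0.52}] [{'at': [261.4, 196.1], 'p': 0.82}]
tag_saddle [{'at': [308.2, 212.8], 'p': 0.36}] [{'at': [258.2, 210.5], 'p': 0.75}]
tag [{'at': [306.6, 221.2], 'p': 0.49}] [{'at': [262.6, 227.8], 'p': 0.57}]
```

View pics/crop1.png

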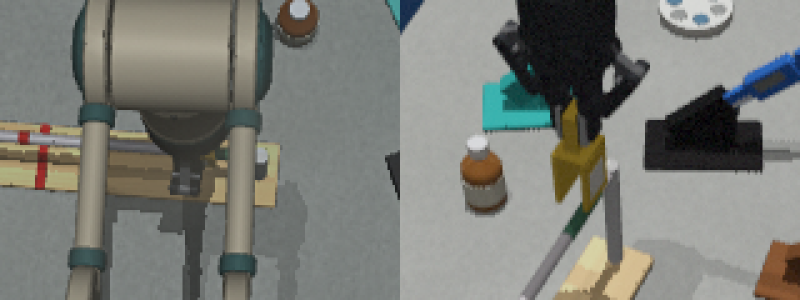

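The tag is firmly held, with its gap along the rail and above the green band (side crop (580,190)). I'll lower it.

Call:
servo_tool(increments=[[0, 0.15, 0.7, 0, 0, 0, 1], [0, 0, 0.7, 0, 0, 0, 1], [0, 0, 0.7, 0, 0, 0, 1], [0, 0, 0.7, 0, 0, 0, 1], [0, 0, 0.6, 0, 0, 0, 1]])

```text
clock: 5.9
position: [0.6142, 0.028, 0.2142]
ee_rot: [-0.0, 0.746, 0.666, -0.0]
contact_force: [-0.3, -0.2, -0.5]
width: 0.0139
gripper_force: 31.9
```

Call:
servo_tool(increments=[[0, 0, 1, 0, 0, 0, 1], [0, 0, 1, 0, 0, 0, 1], [0, 0, 1, 0, 0, 0, 1], [0, 0, 0.8, 0, 0, 0, 1], [0, 0, 0.4, 0, 0, 0, 1]])

```text
clock: 6.4
position: [0.614, 0.0281, 0.172]
ee_rot: [-0.001, 0.746, 0.666, -0.001]
contact_force: [-0.8, 0.8, -0.2]
width: 0.0135
gripper_force: 31.9
```

```bash
python3 -c "
from h import *
b=shot('side','side2');a=shot('top','top2')
s=manip.get_state();print(s['position'],s['contact_force'],s['moment'])
f=lambda im,x,y:cv2.resize(im[y:y+120,x:x+120],None,fx=3.3,fy=3.3,interpolation=3)
cv2.imwrite('pics/crop2.png',np.hstack([f(a,230,160),f(b,200,170)])[:,:,::-1])
"
```

```text
[0.6141004  0.02805677 0.17247278] [-0.097303   -0.63859414 -0.01341877] [ 0.07137354 -0.00564113  0.00594815]
```

View pics/crop2.png

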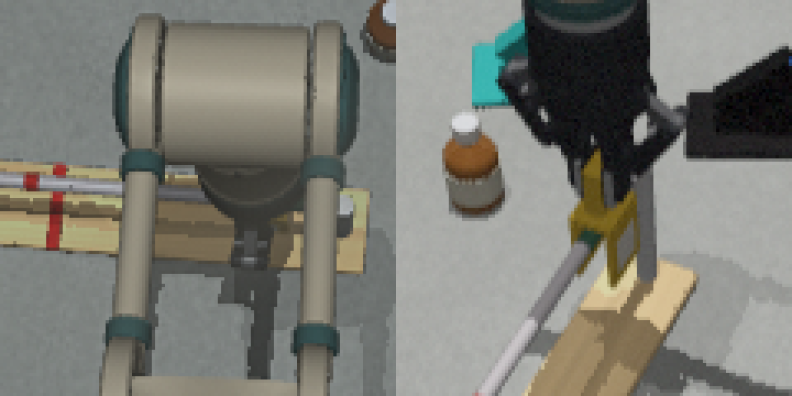

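The rail (side crop (590,240)) is between the legs, under the crown. Now I'll let the tag down until it bears.

Call:
servo_tool(increments=[[0, 0, 0.1, 0, 0, 0, 1], [0, 0, 0.1, 0, 0, 0, 1], [0, 0, 0.1, 0, 0, 0, 1], [0, 0, 0.1, 0, 0, 0, 1], [0, 0, 0, 0, 0, 0, 1]])

```text
clock: 7.0
position: [0.6144, 0.028, 0.1693]
ee_rot: [-0.0, 0.746, 0.666, 0.0]
contact_force: [-0.8, -0.0, -1.2]
width: 0.0139
gripper_force: 31.9
```

Call:
servo_tool(increments=[[0, 0, 0.1, 0, 0, 0, 1], [0, 0, 0.1, 0, 0, 0, 1], [0, 0, 0, 0, 0, 0, 1], [0, 0, 0, 0, 0, 0, 1], [0, 0, 0, 0, 0, 0, 1]])

```text
clock: 7.5
position: [0.6146, 0.0281, 0.169]
ee_rot: [0.0, 0.746, 0.666, 0.0]
contact_force: [-3.0, 0.7, 5.6]
width: 0.0138
gripper_force: 33.0
```

Call:
servo_tool(increments=[[1.2, 0, -0.05, 0, 0, 0, 1], [1.6, 0, 0, 0, 0, 0, 1], [1.6, 0, 0, 0, 0, 0, 1], [1.6, 0, 0, 0, 0, 0, 1], [1, 0, 0, 0, 0, 0, 1]])

```text
clock: 8.0
position: [0.6233, 0.0983, 0.169]
ee_rot: [0.002, 0.745, 0.667, 0.0]
contact_force: [-1.1, -4.7, 6.5]
width: 0.0133
gripper_force: 32.9
```

Call:
servo_tool(increments=[[1.5, 0, 0, 0, 0, 0, 1], [2, 0, 0, 0, 0, 0, 1], [2, 0, 0, 0, 0, 0, 1], [2, 0, 0, 0, 0, 0, 1], [1, 0, 0, 0, 0, 0, 1]])

```text
clock: 8.5
position: [0.6325, 0.1834, 0.169]
ee_rot: [0.001, 0.745, 0.667, 0.0]
contact_force: [-1.4, -6.3, 7.0]
width: 0.0136
gripper_force: 33.0
```

```bash
python3 -c "
from h import *
b=shot('side','side3');a=shot('top','top3')
s=manip.get_state();print(s['position'],s['contact_force'])
f=lambda im,x,y:cv2.resize(im[y:y+100,x:x+100],None,fx=4,fy=4,interpolation=3)
cv2.imwrite('pics/crop3.png',np.hstack([f(a,200,170),f(b,180,220)])[:,:,::-1])
"
```

```text
[0.63278375 0.18479547 0.16899405] [0.01413836 0.84973749 5.40100791]
```

View pics/crop3.png

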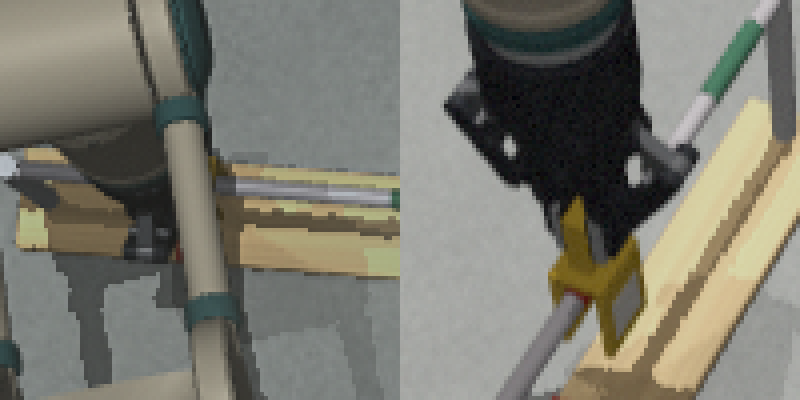

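The side crop shows the red band just coming out under the tag's near edge at (575,298), so the mark is about 18–19 mm further on.

Call:
servo_tool(increments=[[0.6, 0, 0, 0, 0, 0, 1], [0.6, 0, 0, 0, 0, 0, 1], [0.6, 0, 0, 0, 0, 0, 1], [0, 0, 0, 0, 0, 0, 1], [0, 0, 0, 0, 0, 0, 1]])

```text
clock: 9.1
position: [0.6345, 0.2009, 0.169]
ee_rot: [0.001, 0.746, 0.666, 0.001]
contact_force: [-0.5, -3.0, 6.1]
width: 0.0136
gripper_force: 32.9
```

```bash
python3 -c "
from h import *
b=shot('side','side4')
s=manip.get_state();p=s['position'];print(p,s['contact_force'])
d=np.array([.113,.9936,0])
for e in(-20,0,20):print([proj('side',np.array([p[0],p[1],z])+d*e/1e3) for z in(.140,.152)])
cv2.imwrite('pics/crop4.png',cv2.resize(b[240:340,170:270],None,fx=6,fy=6,interpolation=3)[:,:,::-1])
"
```

```text
[0.63453442 0.20085848 0.16899883] [ 0.69343102 -1.93757234  6.87264734]
[[np.float64(228.5296522498026), np.float64(285.1126361879587)], [np.float64(227.91654982589273), np.float64(281.687568319794)]]
[[np.float64(223.79029512522033), np.float64(292.2704515494873)], [np.float64(223.12858497326852), np.float64(288.8691670154717)]]
[[np.float64(218.94253769293277), np.float64(299.59198307911447)], [np.float64(218.23013535858456), np.float64(296.2164848105002)]]
```

View pics/crop4.png

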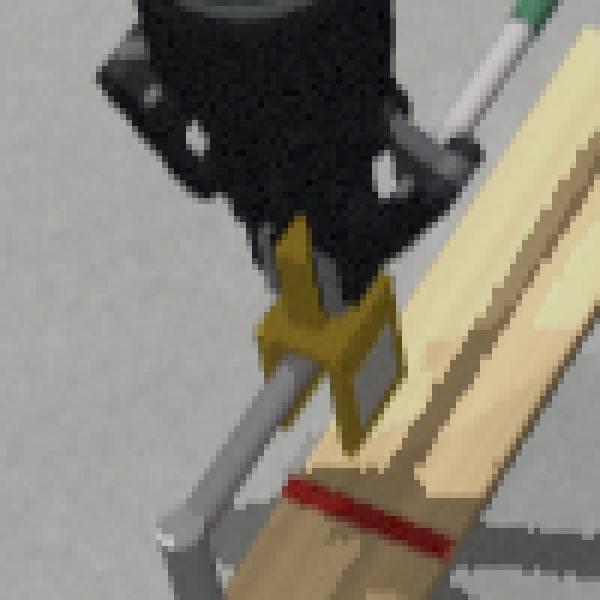

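The tag covers the red band now. As a cross-check, I'll locate the base stripe (side crop (290,487)–(450,548)) in both cameras.

```bash
python3 -c "
from h import *
d=np.array([.113,.9936,0]);p=np.array([.6345,.2009,.169])
for n,L in(('side',((218.3,321.2),(245,331.3))),('top',((248.4,210.8),(246.4,234.8)))):
    print(n,[((atz(n,u,.012)-p)@d*1e3).round(1) for u in L])
for n,u in(('side',(224.8,292.8)),('top',(239.2,214.8))):print(n,((atz(n,u,.144)-p)@d*1e3).round(1))
print([((np.array(q)-p)@d*1e3).round(1) for q in((.6150,.0274,0),)])
# tag tab/crown in side picture relative to proj
print(finder.tip_of('tag_grip','side')[:1],finder.tip_of('tag_saddle','side')[:1],proj('side',p+[0,0,.006]),proj('side',p-[0,0,.023]))
"
```

```text
side [np.float64(1.7), np.float64(0.6)]
top [np.float64(-1.3), np.float64(-2.2)]
side 2.6
top -0.2
[np.float64(-174.6)]
[{'at': [220.6, 283.5], 'p': 0.83}] [{'at': [221.3, 292.0], 'p': 0.77}] [np.float64(221.83494367552095), np.float64(282.2001994423101)] [np.float64(223.46844725739155), np.float64(290.5970520646717)]
```

Call:
servo_tool(increments=[[0, 0, -0.05, 0, 0, 0, 0.6], [0, 0, 0, 0, 0, 0, 0.3], [0, 0, 0, 0, 0, 0, -0.3], [0, 0, 0, 0, 0, 0, -0.3], [0, 0, 0, 0, 0, 0, -0.3]])

```text
clock: 9.75
position: [0.6338, 0.2001, 0.168]
ee_rot: [-0.0, 0.746, 0.666, -0.0]
contact_force: [-0.8, -0.2, -1.2]
width: 0.0553
gripper_force: 0.0
```

Call:
servo_tool(increments=[[0, 0, -1, 0, 0, 0, -0.3], [0, 0, -2, 0, 0, 0, -0.3], [0, 0, -3, 0, 0, 0, -0.3], [0, 0, -4, 0, 0, 0, -0.3], [0, 0, -4, 0, 0, 0, -0.3]])

```text
clock: 10.25
position: [0.6337, 0.1998, 0.3103]
ee_rot: [-0.0, 0.746, 0.666, 0.0]
contact_force: [-0.1, 0.7, -0.2]
width: 0.0551
gripper_force: 0.0
```

```bash
cat > fit.py <<'E'
from h import *
from scipy.optimize import minimize
np.set_printoptions(precision=4,suppress=True)
I={n:optics.get_image(n) for n in("top","side")}
M={}
for n,(a,b,c,d) in dict(top=(390,230,445,300),side=(300,155,377,210)).items():
    r=finder.silhouettes("caliper",n); m=r[0]["region"].astype(np.uint8)*255; print(n,r[0]["p"],r[0]["box"],(m>0).sum())
    hs=cv2.cvtColor(I[n],cv2.COLOR_RGB2HSV); s=np.zeros_like(m)
    s[b:d,a:c]=(((hs[...,0]>100)&(hs[...,0]<130)&(hs[...,1]>90)&(hs[...,2]>35))[b:d,a:c])*255
    s=cv2.morphologyEx(s,cv2.MORPH_CLOSE,np.ones((5,5),np.uint8)); print("colour px",(s>0).sum(),"iou",((m>0)&(s>0)).sum()/((m>0)|(s>0)).sum())
    M[n]=cv2.resize(s[b:d,a:c],None,fx=4,fy=4)>127,(a,b,c,d)
K={n:cal(n) for n in M}
B=[np.array([[x,y,z] for x in(x0,x1) for y in(-t/2,t/2) for z in(z0,z1)])/1e3 for x0,x1,t,z0,z1 in((-24,34,16,-16,16),(-42,60,8,-10,10),(-42,-20,8,-50,16))]
def R(yaw,p):
    ex=np.array([np.cos(p)*np.cos(yaw),np.cos(p)*np.sin(yaw),-np.sin(p)]);ey=np.array([-np.sin(yaw),np.cos(yaw),0]);return np.stack([ex,ey,np.cross(ex,ey)],1)
def render(n,v):
    m,(a,b,c,d)=M[n];f,cx,cy,T=K[n];im=np.zeros(m.shape,np.uint8);Rm=R(v[3],v[4]);o=v[5:7] if n=="side" else (0,0)
    for X in B:
        q=(T[:3,:3]@(Rm@X.T+np.array(v[:3])[:,None])).T+T[:3,3]
        uv=np.stack([(cx+o[0]+f*q[:,0]/q[:,2]-a+.5)*4,(cy+o[1]+f*q[:,1]/q[:,2]-b+.5)*4],1)
        cv2.fillConvexPoly(im,cv2.convexHull((uv*16).round().astype(np.int32)),255,shift=4)
    return im>0
def cost(v): return sum((render(n,v)^M[n][0]).sum()/M[n][0].sum() for n in M)+3*max(0,abs(v[4]-.672)-.03)+.02*(v[5]**2+v[6]**2)
x0=np.array([.502,-.243,.107,.29,.672,0,0]);rs=[]
for k in range(4):
    S=x0+np.vstack([np.zeros(7),np.diag([.01,.01,.01,.1,.03,1,1])*(1 if k%2 else -1)])
    r=minimize(cost,x0,method="Nelder-Mead",options=dict(initial_simplex=S,maxiter=600)); print(r.x,r.fun); x0=r.x
tiles=[]
for n in M:
    m,(a,b,c,d)=M[n]; t=cv2.resize(I[n][b:d,a:c],None,fx=4,fy=4,interpolation=3)
    for mm,col in((m,(255,0,0)),(render(n,x0),(255,255,0))):
        cs,_=cv2.findContours(mm.astype(np.uint8),0,2); cv2.drawContours(t,cs,-1,col,1)
    u=np.zeros((300,320,3),np.uint8);u[:t.shape[0],:t.shape[1]]=t;tiles.append(u)
cv2.imwrite("pics/fit.png",np.hstack(tiles)[:,:,::-1])
for l in("tag_saddle","caliper_grip","stand_mouth"):print(l,[[np.round(x["at"],1).tolist() for x in finder.tip_of(l,n)[:3]] for n in M])
E
python3 fit.py
```

```text
top 0.79 [418.9, 268.8, 18.8, 41.4] 244
colour px 237 iou 0.7117437722419929
side 0.7 [342.1, 182.8, 39.2, 27.5] 514
colour px 489 iou 0.8574074074074074
[ 0.5024 -0.2447  0.1047  0.2972  0.6638  0.4669 -0.2139] 0.6357915553619772
[ 0.5025 -0.2447  0.1047  0.2947  0.6648  0.4819 -0.1822] 0.6336888789267453
[ 0.5025 -0.2447  0.1047  0.2947  0.6648  0.4819 -0.1822] 0.6336888789267453
[ 0.5024 -0.2447  0.105   0.2949  0.6651  0.476  -0.128 ] 0.6329919093283625
tag_saddle [[[237.5, 214.5]], [[223.7, 291.1]]]
caliper_grip [[[418.0, 265.8]], [[342.4, 180.6]]]
stand_mouth [[[348.5, 314.9], [446.1, 360.8], [412.4, 169.2]], [[253.0, 170.2], [320.9, 188.6]]]
```

View pics/fit.png

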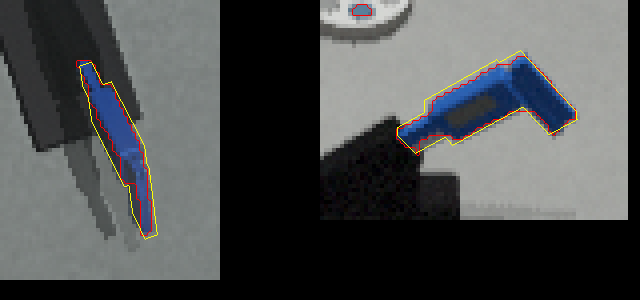

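The overlay (yellow model over blue caliper) matches in both views, so the grip pose is good. The tag_saddle also stays at the mark pixels (237.5,214.5 / 223.7,291.1).

```bash
python3 -c "
from h import *
plan([((.5024,-.2447,.22),Rdown(-73.1),10,-1)])"
```

```text
[[-4.56,-0.8,0.87,-0.01,0.01,6.66,-1.0],[-4.63,-0.27,0.87,-0.01,0.01,6.66,-1.0],[-4.63,0.27,0.87,-0.01,0.01,6.66,-1.0],[-4.56,0.81,0.87,-0.01,0.01,6.66,-1.0],[-4.44,1.33,0.87,-0.01,0.01,6.66,-1.0]]
[[-4.25,1.84,0.87,-0.01,0.01,6.66,-1.0],[-4.01,2.32,0.87,-0.01,0.01,6.66,-1.0],[-3.72,2.77,0.87,-0.01,0.01,6.66,-1.0],[-3.37,3.18,0.87,-0.01,0.01,6.66,-1.0],[-2.98,3.55,0.87,-0.01,0.01,6.66,-1.0]]
```

Call:
servo_tool(increments=[[-4.56, -0.8, 0.87, 0, 0, 6.66, -1], [-4.63, -0.27, 0.87, 0, 0, 6.66, -1], [-4.63, 0.27, 0.87, 0, 0, 6.66, -1], [-4.56, 0.81, 0.87, 0, 0, 6.66, -1], [-4.44, 1.33, 0.87, 0, 0, 6.66, -1]], squeeze=60)

```text
clock: 11.25
position: [0.5674, -0.0238, 0.2638]
ee_rot: [-0.0, 0.906, 0.423, -0.0]
contact_force: [0.6, -0.4, -0.1]
width: 0.0854
gripper_force: 0.0
```

Call:
servo_tool(increments=[[-4.25, 1.84, 0.87, 0, 0, 6.66, -1], [-4.01, 2.32, 0.87, 0, 0, 6.66, -1], [-3.72, 2.77, 0.87, 0, 0, 6.66, -1], [-3.37, 3.18, 0.87, 0, 0, 6.66, -1], [-2.98, 3.55, 0.87, 0, 0, 6.66, -1]])

```text
clock: 11.75
position: [0.5021, -0.2461, 0.2204]
ee_rot: [-0.0, 0.989, 0.145, -0.0]
contact_force: [0.1, -0.1, -0.6]
width: 0.0854
gripper_force: 0.0
```

Call:
servo_tool(increments=[[0, 0, 0, 0, 0, 0, -1], [0, 0, 0, 0, 0, 0, -1], [0, 0, 0, 0, 0, 0, -1], [0, 0, 0, 0, 0, 0, -1], [0, 0, 0, 0, 0, 0, -1]])

```text
clock: 12.25
position: [0.5036, -0.2434, 0.2216]
ee_rot: [0.0, 0.989, 0.148, 0.0]
contact_force: [-0.7, 0.4, -1.0]
width: 0.0853
gripper_force: 0.0
```

```bash
python3 -c "
from h import *
print(manip.get_state()['position'])
plan([((.5024,-.2447,.12),Rdown(-73.1),3,-1),((.5024,-.2447,.094),Rdown(-73.1),2,-1)])"
```

```text
[ 0.50362078 -0.24335983  0.22159746]
[[-0.05,0.03,3.39,0,-0.01,0.06,-1.0],[-0.05,0.03,3.39,0,-0.01,0.06,-1.0],[-0.05,0.03,3.39,0,-0.01,0.06,-1.0],[0,0,1.3,0,0,0,-1.0],[0,0,1.3,0,0,0,-1.0]]
```

Call:
servo_tool(increments=[[-0.05, 0.03, 3.39, 0, 0, 0, -1], [-0.05, 0.03, 3.39, 0, 0, 0, -1], [-0.05, 0.03, 3.39, 0, 0, 0, -1], [0, 0, 1.3, 0, 0, 0, -1], [0, 0, 1.3, 0, 0, 0, -1]])

```text
clock: 12.75
position: [0.5019, -0.2447, 0.0925]
ee_rot: [-0.0, 0.989, 0.148, -0.0]
contact_force: [0.5, 0.1, -1.1]
width: 0.0857
gripper_force: 0.0
```

Call:
servo_tool(increments=[[0, 0, 0, 0, 0, 0, -1], [0, 0, 0, 0, 0, 0, 1], [0, 0, 0, 0, 0, 0, 1], [0, 0, 0, 0, 0, 0, 1], [0, 0, 0, 0, 0, 0, 1]])

```text
clock: 13.25
position: [0.5023, -0.2461, 0.0944]
ee_rot: [0.0, 0.989, 0.147, 0.001]
contact_force: [0.3, 0.6, -1.3]
width: 0.0286
gripper_force: 0.0
```

Call:
servo_tool(increments=[[0, 0, 0, 0, 0, 0, 1], [0, 0, 0, 0, 0, 0, 1], [0, 0, 0, 0, 0, 0, 1], [0, 0, 0, 0, 0, 0, 1], [0, 0, 0, 0, 0, 0, 1]])

```text
clock: 13.75
position: [0.5019, -0.2458, 0.0941]
ee_rot: [-0.0, 0.989, 0.147, 0.0]
contact_force: [-1.8, 1.5, 6.4]
width: 0.0157
gripper_force: 59.4
```

```bash
python3 -c "
from h import *
s=manip.get_state();print(s['position'],s['moment'])
c=np.array([np.cos(.68)*np.cos(.295),np.cos(.68)*np.sin(.295),-np.sin(.68)])
P=s['position'];R=Ro.from_quat(np.roll(s['ee_rot'],-1))
plan([(P-.09*c,R,10,1)])"
```

```text
[ 0.50191928 -0.24580081  0.09407954] [0.39505567 0.13068677 0.1369526 ]
[[-0.7,0,-0.57,0,0,0,1.0],[-0.7,0,-0.57,0,0,0,1.0],[-0.7,0,-0.57,0,0,0,1.0],[-0.7,0,-0.57,0,0,0,1.0],[-0.7,0,-0.57,0,0,0,1.0]]
[[-0.7,0,-0.57,0,0,0,1.0],[-0.7,0,-0.57,0,0,0,1.0],[-0.7,0,-0.57,0,0,0,1.0],[-0.7,0,-0.57,0,0,0,1.0],[-0.7,0,-0.57,0,0,0,1.0]]
```

Call:
servo_tool(increments=[[-0.7, 0, -0.58, 0, 0, 0, 1], [-0.7, 0, -0.58, 0, 0, 0, 1], [-0.7, 0, -0.58, 0, 0, 0, 1], [-0.7, 0, -0.58, 0, 0, 0, 1], [-0.7, 0, -0.58, 0, 0, 0, 1]])

```text
clock: 14.25
position: [0.4672, -0.2565, 0.123]
ee_rot: [-0.0, 0.989, 0.147, -0.0]
contact_force: [0.6, 0.5, -2.0]
width: 0.0154
gripper_force: 58.6
```

Little resistance, and the width is steady. I'll finish the draw and then lift.

Call:
servo_tool(increments=[[-0.8, 0, -0.66, 0, 0, 0, 1], [-0.8, 0, -0.66, 0, 0, 0, 1], [-0.8, 0, -0.66, 0, 0, 0, 1], [-0.8, 0, -0.66, 0, 0, 0, 1], [-0.8, 0, -0.66, 0, 0, 0, 1]])

```text
clock: 14.75
position: [0.4295, -0.268, 0.1562]
ee_rot: [0.0, 0.989, 0.147, 0.0]
contact_force: [0.3, -0.4, -2.0]
width: 0.0154
gripper_force: 58.6
```

Call:
servo_tool(increments=[[-0.4, 0, -2, 0, 0, 0, 1], [0, 0, -3, 0, 0, 0, 1], [0, 0, -3, 0, 0, 0, 1], [0, 0, -3, 0, 0, 0, 1], [0, 0, -3, 0, 0, 0, 1]])

```text
clock: 15.25
position: [0.4257, -0.2688, 0.2971]
ee_rot: [-0.0, 0.989, 0.147, 0.0]
contact_force: [0.6, -0.5, -1.6]
width: 0.0153
gripper_force: 58.6
```

```bash
python3 -c "
from h import *
s=manip.get_state();print(s['position'],s['contact_force'],s['qpos'],s['gripper_force'])
R=Ro.from_quat(np.roll(s['ee_rot'],-1));P=s['position']
# rotate so tool x (tail) goes up 38.3deg about tool y; keep grasp point (11mm behind TCP)
for sg in(1,-1):
    Q=R*Ro.from_rotvec([0,sg*np.radians(38.3),0]);print(sg,Q.apply([1,0,0]),Q.apply([0,0,1]))
    if Q.apply([1,0,0])[2]>0:
        g=P-.011*R.apply([0,0,1])+[0.0,0,.02]; plan([(g+.011*Q.apply([0,0,1]),Q,5,1)])
"
```

```text
[ 0.42570923 -0.26884706  0.29710807] [ 0.58529794 -0.50722132 -1.63789101] [-7.01593968e-01  1.38450446e-01  1.54381188e+00  5.31350515e-05
  1.45929015e+00  5.73531363e-01] 58.59855830669403
1 [0.75068365 0.22865618 0.61983095] [ 0.59293676  0.18060012 -0.78473537]
[[0.14,0,-0.45,0,7.66,0,1.0],[0.19,0,-0.43,0,7.66,0,1.0],[0.25,0,-0.4,0,7.66,0,1.0],[0.3,0,-0.36,0,7.66,0,1.0],[0.35,0,-0.32,0,7.66,0,1.0]]
-1 [ 0.75076394  0.22867403 -0.61972711] [-0.5928351  -0.18057752 -0.78481737]
```

Call:
servo_tool(increments=[[0.14, 0, -0.45, 0, 7.66, 0, 1], [0.19, 0, -0.43, 0, 7.66, 0, 1], [0.25, 0, -0.4, 0, 7.66, 0, 1], [0.3, 0, -0.36, 0, 7.66, 0, 1], [0.35, 0, -0.32, 0, 7.66, 0, 1]])

```text
clock: 15.75
position: [0.4323, -0.2671, 0.3195]
ee_rot: [-0.047, 0.933, 0.14, 0.327]
contact_force: [-0.3, -0.1, -2.4]
width: 0.0154
gripper_force: 58.6
```

Call:
servo_tool(increments=[[0, 0, 0, 0, 0, 0, 1], [0, 0, 0, 0, 0, 0, 1], [0, 0, 0, 0, 0, 0, 1], [0, 0, 0, 0, 0, 0, 1], [0, 0, 0, 0, 0, 0, 1]])

```text
clock: 16.25
position: [0.4337, -0.2664, 0.3185]
ee_rot: [-0.048, 0.934, 0.141, 0.324]
contact_force: [0.2, -0.3, -1.3]
width: 0.0153
gripper_force: 58.7
```

```bash
python3 -c "
from h import *
s=manip.get_state();print(s['position'],s['ee_rot'],s['gripper_force'],s['width'],s['qpos'])
R=Ro.from_quat(np.roll(s['ee_rot'],-1));print('tool x',R.apply([1,0,0]),'y',R.apply([0,1,0]))
b=shot('side','side5');shot('top','top5')
g=s['position']-.011*R.apply([0,0,1])
# predicted level caliper: x dir horizontal
t=R.apply([1,0,0]);t[2]=0;t/=np.linalg.norm(t)
print('tail',proj('side',g+.13*t),'head',proj('side',g-.042*t),'tip',proj('side',g-.031*t-[0,0,.05]),'g',proj('side',g))
print('tag',[finder.tip_of('tag_saddle',n)[:1] for n in('top','side')])
u=np.array(proj('side',g)).astype(int);x,y=max(u[0]-80,0),max(u[1]-60,0)
print(x,y);cv2.imwrite('pics/crop5.png',cv2.resize(b[y:y+120,x:x+160],None,fx=5,fy=5,interpolation=3)[:,:,::-1])
"
```

```text
[ 0.43367381 -0.26641018  0.31853867] [-0.04828338  0.93424015  0.14056513  0.32419977] 58.72638165950775 0.015252613744877271 [-1.15379618  0.00322411  1.83123842  0.69418855  1.2910706  -0.07523443]
tool x [0.7502719  0.23133626 0.61933481] y [ 2.93950099e-01 -9.55820319e-01  9.25830810e-04]
tail [np.float64(322.5769248510639), np.float64(106.0395646512074)] head [np.float64(397.8468015864245), np.float64(106.65526526173116)] tip [np.float64(390.05623432975136), np.float64(124.82388687112181)] g [np.float64(379.48727129780525), np.float64(106.50508600679001)]
tag [[{'at': [238.6, 209.9], 'p': 0.51}], [{'at': [223.1, 293.6], 'p': 0.94}]]
299 46
```

View pics/crop5.png

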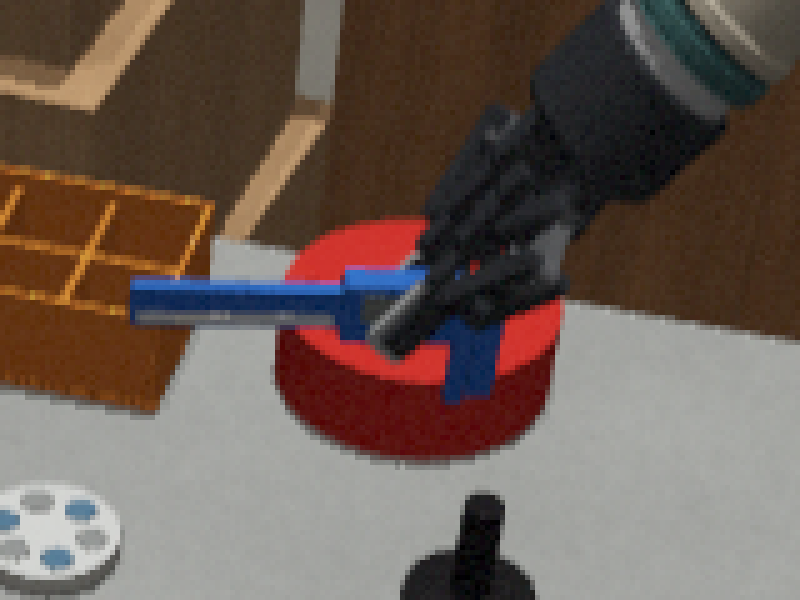

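The caliper is level with its jaws down: the tail end shows at (132,302) against a predicted (118,300). It is about 0.33 m up and clear of everything, and the tag is still at the mark.

```bash
python3 -c "
from h import *
print(manip.sign_off())"
```

```text
the job is handed in; nothing more can be done
None
```

The job is handed in: the tag hangs released on the rail within about 3 mm of the red mark. The caliper is held still and level, jaws down, about 33 cm above the bench. The hand-in gave no verdict.

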